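# Seat a clay bar in the V-rest gauge stand

## Task

Take the footed clay bar from its rest and lay it in the two V-rests of the gauge stand, plain end towards the stop, then slide it along the Vs until it is fully home: down on the flanks of both Vs and its end pressed gently but firmly for a moment against the bottomed stop plunger. Let go and leave it lying home; the clay is brittle, so do not ram the stop or knock it on the stand, and leave the other things on the table where they are.

Things in the scene. Friction and masses are not known exactly. Their poses are not given: they have to be found in the camera images.
- pedestal: the find: solid fired-clay bar, round, 32 mm diameter, 0.25 kg, flared foot (48 mm diameter) at one end. Origin on its axis; x along the bar from the foot to the plain end. Shaft spans x = -70 to +70 mm, foot -86 to -70 mm, centre of mass near x = -9 mm. Starts level on a wooden rest, axis 28 mm above the table. Brittle: chips above 15 N against the stop or 40 N on the stand
- pedestal_end (a point): centre of the plain flat end face of the find (its x = +70 mm), the end that goes against the stop
- pedestal_root (a point): point on the axis of the find where the shaft meets the foot (its x = -70 mm)
- rest_a: the wooden rest under the find, fixed: board 110 x 56 x 12 mm, origin under its middle, x along the bar; its chocks (6 mm high above the board) stand only 35 to 49 mm from the middle each way, so the middle of the shaft is free to be grasped across
- stand: gauge stand, fixed: plywood base 235 x 90 x 12 mm with two aluminium V-rests. Origin on the table midway between the Vs; x along the V axis toward the stop, z up. Vs are 12 mm thick, at x = -42 and +42 mm, open upward, 90 degrees, tops 53 mm high, 62 mm wide overall; 72 mm clear between them, down to the base (12 mm)
- v_axis (a point): point midway between the two Vs, 50 mm above the table: the axis of the 32 mm shaft passes here, parallel to the x of the stand, when it is down on both flanks of both Vs. Lying loose in the Vs, the find slides along them with 1 to 3 N
- stop: back stop on the +x end of the stand: fixed dark steel block 34 x 44 x 58 mm, top 70 mm above the table; origin mid near face, on the V axis, at stand x = 100 mm; x as the stand. A steel barrel with a sprung 16 mm round plunger points from it along the V axis to -x. The barrel was set by hand; its setting is NOT measured (see plunger_mid)
- plunger_mid (a point): fixed nominal point on the V axis, stand x = 74 mm. The true face of the bottomed plunger is anywhere within 10 mm of it to either side along x, so it must be found by feel. A free plunger stands 4 mm nearer; its spring is soft (0.2 N free, 0.5 N pressed in)
- plunger_back (a point): fixed nominal point on the V axis, stand x = 78 mm. Behind its 4 mm the plunger bottoms on a firm buffer. Fully home = bottomed: push with at least 3 N, held for a moment, then leave the plunger at least half pressed in; the released find stays put by its own friction in the Vs
- plain_bar: the other fired-clay bar, on the other wooden rest: plain, 25 mm diameter, 150 mm long, no foot; origin at its middle, x along it. Not wanted; leave it
- sherd_a: loose potsherd lying flat, about 62 x 55 x 9 mm, origin under its middle
- sherd_b: loose grey potsherd, about 50 x 60 x 8 mm, origin under its middle
- sherd_c: loose potsherd, about 75 x 65 x 10 mm, origin under its middle
- brush: loose brush lying on the table, about 200 mm long
- water: loose water bottle, upright, 62 mm diameter, 200 mm tall, origin under its middle
- tub: loose white open tub, upright, 110 mm mouth, 100 mm tall, origin under its middle
- caliper: loose caliper lying flat, 190 mm long, 5 to 7 mm thick, origin in the middle of its beam
Things that resemble listed ones, but are neither listed nor needed, are in the scene too. What is shaped like the pedestal but blue or yellow is not meant.

How it is judged:
By the outcome, as a careful person would: the job done as asked, in the order asked, and still so for the second after the job is handed in, with the robot touching nothing.
It also fails if it takes over 72 s, if anything falls off the work surface, if the arm or the gripper's body presses on something with over 40 N, if the wrist force passes 120 N, or if a joint passes its speed limit or range.

## Robot

A 6-joint arm with a two-finger parallel gripper is mounted at the origin on the work surface. World frame = base frame: x ahead of the robot, y to its left, z up, the work surface at z = 0. Lengths are in m, angles in rad, forces in N, time in s.
With the tool pointing down it reaches from about 0.275 to 0.85 m from the base axis. Payload 5.2 kg.
Tool frame: the origin (TCP) lies at the very end of the fingers, on their centre line; the grasp point (between the pads) lies 19 mm behind it; z points along the fingers, y is the line along which they close (so a half turn about z gives the same grasp; the last joint's range is limited). The gripper opens to 85 mm and grips with 20 to 120 N. Pads are 22 mm wide; open, the fingers measure 114 mm over their backs; the gripper's body (76 mm by 85 mm) begins 54 mm behind the grasp point. The pads swing forward as they close: fully open they stand 13 mm farther back than shut.
Start: joints at [-1.342, 0.259, 1.535, -0, 1.348, -0.203], TCP at [0.23, -0.5, 0.231] pointing down, gripper open.
Joint ranges: [-3.14, 3.14], [-0.91, 2.08], [0.19, 2.58], [-1.22, 4.36], [0.22, 2.71], [-3.12, 3.12]. Speed limits (rad/s): [2.57, 2.57, 3.14, 3.14, 3.14, 3.14].

## Interface

Orientations are given as a unit quaternion [x, y, z, w].
In Python, from bench import robot gives the robot as it stands.
- The arm moves only by the shell command python3 -m crank 'ROWS' [OPENING] [FORCE]. ROWS is JSON, one flat list of numbers, 6 for each row, row after row: the shift along the tool's x, y, z in m, then the turn, a rotation vector about the tool's x, y, z in rad. In form: [dx, dy, dz, ax, ay, az, dx, dy, dz, ax, ay, az, ...]. A call has 1 to 8 rows; each row is the pose to reach, as a shift and turn from the pose commanded when the call began, along the tool's axes at that moment; what a row does not reach only later rows make up. A row lasts 1/10 s, in which the tool goes at most 50 mm and 8.59 degrees, less where a joint would pass 70% of its speed; a pose out of reach is approached as far as the arm can. A call with a gripper value outside its range is refused whole. OPENING is the opening, from 0 (shut) to 1 (fully open), set as the call begins (- or left out, the last holds). The fingers move at their own pace and stop on an object; FORCE is the grip in N (left out, the last holds). Time passes only in rows, so rows that repeat a pose let the fingers close. It gives the time, the measured TCP pose, the force, the opening and the grip force at its end, in the units of the state.
- robot.observe(): the state, without advancing time (a new reading comes with each control period).
- robot.get_image(name): name is "side" or "top"; returns (picture, depth): 400x640x3 uint8, blue, green, red; 400x640 float32, m along the optical axis (not along the pixel's ray), 0 where there is no reading.
- robot.camera_model(name): a dict with "vertical_fov" (degrees; the focal length in pixels is half the picture's height over the tangent of half this angle, whatever the lens; pixels are square), "cx", "cy" (the principal point, pixels), "dist" ([k1, k2, p1, p2, k3] as OpenCV has them; the pictures are not rectified), "world_to_cam" (4x4, takes a point from world to camera coordinates). Camera axes: x right, y down, z forward; pixel columns grow to the right and rows downward; lengths in m; the calibration is good to about 2 mm. A picture is of the moment at which its call begins. camera_model takes no time and is no camera call.
- robot.sign_off(): hands the job in; it is judged then, once.
Trained networks look in the newest picture that a camera, given by its name, has taken for a name from the list of things; names that differ only in an ending like _2 or _b are one class to them, and where a whole thing is asked for, a point or a joint stands for the part that bears it (a point fixed in the world has none). Each returns a list of dicts, best first, with "conf" (0 to 1); they miss things now and then, are a little off and sometimes report something else, mostly with a low value. They report only what shows in the picture. A call takes as long as a camera call. They do not tell look-alikes from the thing itself.
- robot.recognise(camera, label): "extent" ([centre column, centre row, width, height] in pixels, round what is visible of it).
- robot.mark_of(camera, label): "centre" ([column, row] in pixels: a listed point, or the origin of a listed thing).
The state is a dict: "t": time; "joints": joint angles; "qd": joint speeds; "joint_torque": joint torques, N m; "ee_pos": TCP position; "ee_rot": TCP orientation; "force": force on the tool from outside, world axes, zero at the start; "wrist_torque": the same for the moment, N m; "gripper_width": opening from 0.0 (shut) to 1.0 (fully open); "finger_force": force on a finger pad.
Only numpy, scipy, OpenCV 4.12 (cv2) and the standard library are available. Lean on these libraries where they do the work, as an engineer would, in place of code of your own. Each camera call takes 0.05 s, during which the arm holds its last target. There are 200 camera calls.

## Working session

There is one attempt and no reset: what is moved stays moved. The work goes in short steps, Python scripts to look and compute and a shell command to move; the robot and the scene stay as the last step left them, time stands still between calls to the robot, and variables do not carry over. Pictures are saved under pics/ and viewed, at most 10 in all, crops included, and the job is handed in when it is done.

```bash
mkdir -p pics; ls; cat > h.py <<'E'
import numpy as np, cv2
from bench import robot
from scipy.spatial.transform import Rotation as R
def cam(n):
    m=robot.camera_model(n); f=200/np.tan(np.radians(m["vertical_fov"])/2)
    return np.array([[f,0,m["cx"]],[0,f,m["cy"]],[0,0,1]]),np.array(m["dist"],float),np.array(m["world_to_cam"])
def ray(n,p):
    K,d,T=cam(n); u=cv2.undistortPoints(np.array([[p]],float),K,d)[0,0]
    return -T[:3,:3].T@T[:3,3], T[:3,:3].T@np.array([u[0],u[1],1.])
def onz(n,p,z):
    o,v=ray(n,p); return o+v*(z-o[2])/v[2]
def withd(n,p,z):
    o,v=ray(n,p); return o+v*z
def proj(n,X):
    K,d,T=cam(n); return cv2.projectPoints(np.atleast_2d(np.array(X,float)),cv2.Rodrigues(T[:3,:3])[0],T[:3,3],K,d)[0][:,0]
def tri(n1,p1,n2,p2):
    o1,v1=ray(n1,p1);o2,v2=ray(n2,p2)
    A=np.stack([v1,-v2],1); s=np.linalg.lstsq(A,o2-o1,rcond=None)[0]
    a=o1+v1*s[0];b=o2+v2*s[1]; return (a+b)/2,np.linalg.norm(a-b)
E
python3 - <<'E'
from h import *
np.set_printoptions(precision=3,suppress=True)
for n in("top","side"):
    im,d=robot.get_image(n); cv2.imwrite(f"pics/{n}0.png",im); np.save(f"pics/{n}0.npy",d)
    for l in("pedestal","plain_bar","rest_a","stand","stop"):
        print(n,l,[(round(r["conf"],2),np.round(r["extent"])) for r in robot.recognise(n,l)])
    for l in("pedestal","pedestal_end","pedestal_root","v_axis","stop","plunger_mid","rest_a","stand"):
        print(n,l,[(round(r["conf"],2),np.round(r["centre"],1)) for r in robot.mark_of(n,l)])
s=robot.observe();print(s["t"],s["ee_pos"],s["ee_rot"],s["force"])
E
```

```text
pics
top pedestal [(0.75, array([460., 295.,  49.,  20.])), (0.72, array([387., 205.,  55.,  20.])), (0.69, array([242., 256.,  46.,  40.])), (0.62, array([391., 258.,  40.,  46.]))]
top plain_bar [(0.66, array([407., 160.,  51.,  18.])), (0.2, array([353., 112.,  67.,  18.]))]
top rest_a [(0.86, array([382., 205.,  41.,  19.])), (0.15, array([249., 169.,  72.,  75.]))]
top stand [(0.96, array([249., 169.,  71.,  75.]))]
top stop [(0.56, array([227., 144.,  19.,  22.]))]
top pedestal [(0.82, array([385.2, 202.1])), (0.61, array([239.2, 260.5])), (0.57, array([386.9, 262.4])), (0.4, array([238.6, 157.1]))]
top pedestal_end [(0.96, array([427.9, 300.5])), (0.92, array([355.3, 200.3])), (0.62, array([375.3, 285.1]))]
top pedestal_root [(0.94, array([401.8, 243.9])), (0.86, array([410.6, 203.3])), (0.82, array([480.1, 293.2])), (0.62, array([258.2, 238.5])), (0.62, array([463.4, 230.2]))]
top v_axis [(0.8, array([254.8, 176.1]))]
top stop [(0.91, array([231.7, 150.5])), (0.46, array([382.5, 203.8]))]
top plunger_mid [(0.75, array([238.5, 156.7])), (0.38, array([356.7, 199.7]))]
top rest_
[... 492 characters left out ...]
]))]
side pedestal [(0.69, array([340.4, 228.5])), (0.67, array([256.5, 171.3])), (0.62, array([287.6, 306.3])), (0.52, array([295.8, 251.9])), (0.17, array([315.4, 156.4]))]
side pedestal_end [(0.94, array([275.1, 291.4])), (0.55, array([275.3, 246.2]))]
side pedestal_root [(0.9, array([299.9, 321.9])), (0.69, array([273.7, 176.2])), (0.58, array([344.5, 246.3]))]
side v_axis [(0.64, array([314.7, 157.3]))]
side stop [(0.44, array([328.6, 141. ]))]
side plunger_mid [(0.66, array([329.2, 142.3])), (0.56, array([324.5, 145.4]))]
side rest_a [(0.46, array([339. , 236.4]))]
side stand [(0.87, array([320.1, 167. ]))]
1.4 [ 0.23  -0.5    0.231] [ 0.977  0.214  0.    -0.   ] [ 0.568 -0.044 -0.292]
```

View pics/top0.png

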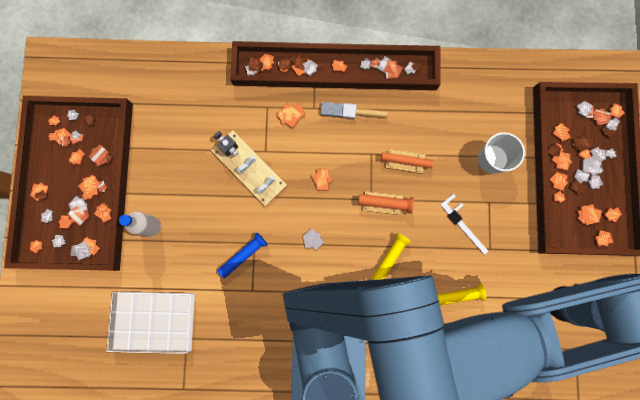

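View pics/side0.png

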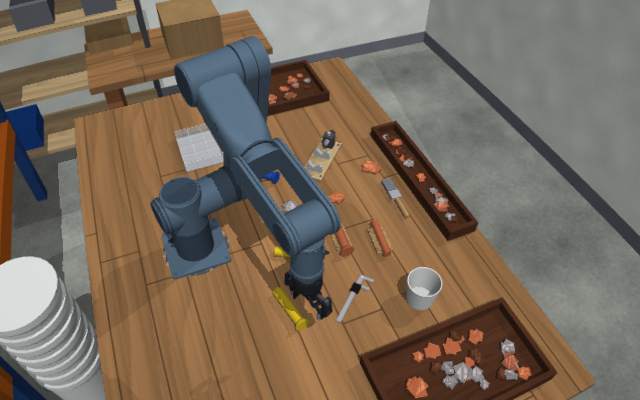

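The top picture shows the brown clay footed bar at (386,204), with its foot at the right (411,205) and its plain end at about (360,202). It also shows a plain clay bar at (407,160), a blue look-alike at (242,255), and yellow ones at (390,258) and (460,295). The stand is at (248,168) with its stop at the upper left, (226,144). I take (386,204) as the pedestal: it is the only clay-coloured bar with a foot. The side view shows it at (343,240). Next I'll enlarge it to confirm and measure with depth.

```bash
python3 - <<'E'
from h import *
np.set_printoptions(precision=4,suppress=True)
t=cv2.imread("pics/top0.png"); s=cv2.imread("pics/side0.png")
a=cv2.resize(t[180:230,340:440],(800,400)[:2],interpolation=cv2.INTER_CUBIC)[:,:]
a=cv2.resize(t[140:220,340:440],(400,320),interpolation=cv2.INTER_CUBIC)
b=cv2.resize(t[125:209,205:290],(400,395),interpolation=cv2.INTER_CUBIC)
c=cv2.resize(s[200:265,310:410],(400,260),interpolation=cv2.INTER_CUBIC)
d=cv2.resize(s[120:185,295:350],(220,260),interpolation=cv2.INTER_CUBIC)
o=np.zeros((600,800,3),np.uint8); o[:320,:400]=a;o[:395,400:]=b;o[330:590,:400]=c;o[397:597,400:569]=cv2.resize(d,(169,200));cv2.imwrite("pics/crop1.png",o)
for n,box in(("top",(350,185,420,222)),("side",(325,215,362,262))):
    D=np.load(f"pics/{n}0.npy"); im=cv2.imread(f"pics/{n}0.png")
    K,dd,T=cam(n); print(n,K[0,0],(-T[:3,:3].T@T[:3,3]))
    x0,y0,x1,y1=box; yy,xx=np.mgrid[y0:y1,x0:x1]
    P=np.array([withd(n,(x,y),D[y,x]) for x,y in zip(xx.ravel(),yy.ravel())])
    h=cv2.cvtColor(im,cv2.COLOR_BGR2HSV)[y0:y1,x0:x1].reshape(-1,3)
    m=(h[:,0]<10)&(h[:,1]>130)&(P[:,2]>.02)&(P[:,2]<.08)
    Q=P[m]; print(len(Q),Q.mean(0),np.percentile(Q[:,2],[5,50,95,99]))
    c=Q[:,:2].mean(0);w,V=np.linalg.eigh(np.cov((Q[:,:2]-c).T));u=V[:,1];u=u*np.sign(-u[0]) if 0 else u
    p=(Q[:,:2]-c)@u; q=(Q[:,:2]-c)@np.array([-u[1],u[0]]); print("axis",u,np.degrees(np.arctan2(u[1],u[0])),"c",c,"range",p.min(),p.max())
    for lo in np.arange(-.09,.09,.015):
        k=(p>=lo)&(p<lo+.015)
        if k.any(): print(round(lo,3),k.sum(),q[k].min(),q[k].max(),Q[k,2].max())
    table=P[(P[:,2]<.012)]; print("table z",np.median(table[:,2]))
E
```

```text
top 502.24155092731655 [0.2954 0.0275 1.4758]
290 [ 0.4794 -0.1627  0.0408] [0.0337 0.0406 0.0493 0.0516]
axis [0.0778 0.997 ] 85.53561984112484 c [ 0.4794 -0.1627] range -0.0674432757624742 0.08663341919075813
-0.075 30 -0.022412938680669677 0.01848837153039149 0.054092281657564634
-0.06 55 -0.019412306947659972 0.01908326457211207 0.05021136287992678
-0.045 21 -0.01852262236601009 0.011429210723243535 0.04465733852077736
-0.03 23 -0.016036373297181133 0.011010136301115667 0.04638751709649691
-0.015 23 -0.01685976714229254 0.010142444410511655 0.04756734630546644
0.0 21 -0.016291427230227765 0.010643215677546771 0.04715751595277928
0.015 25 -0.016882184579325277 0.00973962441766374 0.04607496299902891
0.03 18 -0.01849242624971738 0.00906503364360601 0.04766755769731024
0.045 25 -0.017582210001966716 0.009848777940457732 0.046116141275399425
0.06 26 -0.019132433707977146 0.009107556898409473 0.04650595893534604
0.075 23 -0.01710368497206152 0.010454973277566063 0.049491435720724564
table z 0.0003883637040382748
side 502.21767170344225 [-0.0043 -1.1392  1.4097]Traceback (most recent call last):
  File "<stdin>", line 14, in <module>
  File "h.py", line 13, in withd
    o,v=ray(n,p); return o+v*z
        ~~~^^^^^
  File "h.py", line 8, in ray
    K,d,T=cam(n); u=cv2.undistortPoints(np.array([[p]],float),K,d)[0,0]
          ~~~^^^
  File "h.py", line 5, in cam
    m=robot.camera_model(n); f=200/np.tan(np.radians(m["vertical_fov"])/2)
ValueError: time passes only in moves, steps and waits
```

View pics/crop1.png

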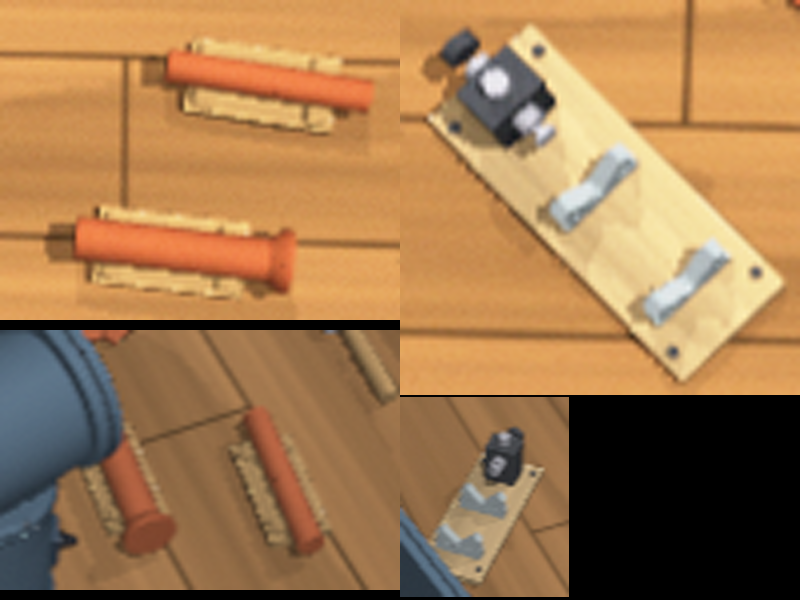

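The crop confirms it: the lower bar is clay-coloured, has a flared foot at the right, and its plain end points left. The upper one is the plain bar. On the stand, the stop is at the upper left end, with its plunger pointing to the Vs. Next I'll measure both precisely.

```bash
cat > c.py <<'E'
import pickle
from bench import robot
pickle.dump({n:robot.camera_model(n) for n in("top","side")},open("cams.pkl","wb"))
E
python3 c.py; sed -i 's/^import numpy/import pickle, numpy/; s/m=robot.camera_model(n)/m=CM[n]/' h.py; sed -i '2a CM=pickle.load(open("cams.pkl","rb"))' h.py
python3 - <<'E'
from h import *
np.set_printoptions(precision=4,suppress=True)
# triangulations
for nm,a,b in(("v_axis",(254.8,176.1),(314.7,157.3)),("stop",(231.7,150.5),(328.6,141)),("plmid",(238.5,156.7),(326.9,143.8)),("stand",(257,174.7),(320.1,167))):
    print(nm,*tri("top",a,"side",b))
C=[onz("top",(232.2,129.9),.012),onz("top",(210.5,149.7),.012),onz("top",(286.4,184.7),.012),onz("top",(264.7,205.3),.012)]
C=np.array(C);print(C)
print("len",np.linalg.norm(C[0]-C[2]),np.linalg.norm(C[1]-C[3]),"wid",np.linalg.norm(C[0]-C[1]),np.linalg.norm(C[2]-C[3]))
u=(C[0]-C[2]+C[1]-C[3]);print("yaw",np.degrees(np.arctan2(u[1],u[0])),"mid",C.mean(0))
f=lambda p:(205+(p[0]-400+.5)/4.706-.5,125+(p[1]+.5)/4.706-.5)
# V tops ends: crop px
for q in((625,157),(563,217),(718,250),(657,313)): print("Vtop",onz("top",f(q),.053)[:2])
# cloud side for pedestal+ cloud of stand
for n,box in(("top",(205,125,290,210)),("side",(305,125,345,182))):
    D=np.load(f"pics/{n}0.npy"); x0,y0,x1,y1=box; yy,xx=np.mgrid[y0:y1,x0:x1]
    P=np.array([withd(n,(x,y),D[y,x]) for x,y in zip(xx.ravel(),yy.ravel())])
    # base colour by height: base points
    m=(P[:,2]>.007)&(P[:,2]<.017); r=cv2.minAreaRect(P[m][:,:2].astype(np.float32)*1000); print(n,"base rect",r,m.sum())
    m=(P[:,2]>.03)&(P[:,2]<.06); Q=P[m]; 
    ss=(Q[:,:2]-C.mean(0)[:2])@(u[:2]/np.linalg.norm(u[:2])); print(np.histogram(ss,bins=np.arange(-.12,.13,.01)))
# pedestal top: two-view
for n,box in(("top",(350,185,420,222)),("side",(325,215,362,262))):
    D=np.load(f"pics/{n}0.npy"); im=cv2.imread(f"pics/{n}0.png")
    x0,y0,x1,y1=box; yy,xx=np.mgrid[y0:y1,x0:x1]
    P=np.array([withd(n,(x,y),D[y,x]) for x,y in zip(xx.ravel(),yy.ravel())])
    h=cv2.cvtColor(im,cv2.COLOR_BGR2HSV)[y0:y1,x0:x1].reshape(-1,3)
    m=(h[:,0]<10)&(h[:,1]>130)&(P[:,2]>.02)&(P[:,2]<.08)
    Q=P[m]; uu=np.array([np.cos(np.radians(85.5)),np.sin(np.radians(85.5))])
    p=Q[:,:2]@uu
    for lo in np.arange(p.min(),p.max(),.02):
        k=(p>=lo)&(p<lo+.02)
        print(n,round(lo,3),k.sum(),"mean",Q[k].mean(0),"zmax",np.percentile(Q[k,2],95))
    print("p range",p.min(),p.max())
E
```

```text
v_axis [0.5455 0.2254 0.0472] 0.005198594480938306
stop [0.6264 0.2934 0.0499] 0.010552518906064599
plmid [0.6078 0.271  0.0586] 0.012967731503945904
stand [ 0.5652  0.2267 -0.0158] 0.0031126404467434992
[[0.6928 0.3032 0.012 ]
 [0.6306 0.3648 0.012 ]
 [0.5309 0.1354 0.012 ]
 [0.4681 0.1969 0.012 ]]
len 0.2332126529481637 0.23364130247042222 wid 0.0875122689211015 0.08793324953974527
yaw 45.98837298710287 mid [0.5806 0.2501 0.012 ]
Vtop [0.6    0.2332]
Vtop [0.5616 0.2694]
Vtop [0.5435 0.1739]
Vtop [0.5037 0.2095]
top base rect ((584.8355102539062, 255.74874877929688), (250.1805419921875, 250.23963928222656), 0.8204150795936584) 1688
(array([ 0,  0,  0, 30, 61,  0,  0,  0,  0,  0,  0,  0, 71, 21,  0,  0, 14,
       16, 36,  1,  3,  1, 12, 15]), array([-0.12, -0.11, -0.1 , -0.09, -0.08, -0.07, -0.06, -0.05, -0.04,
       -0.03, -0.02, -0.01, -0.  ,  0.01,  0.02,  0.03,  0.04,  0.05,
        0.06,  0.07,  0.08,  0.09,  0.1 ,  0.11,  0.12]))
side base rect ((611.8184814453125, 285.19720458984375), (340.22406005859375, 164.08566284179688), 68.74854278564453) 504
(array([ 0,  0,  0, 27, 2
[... 596 characters left out ...]
.1396  0.0397] zmax 0.045905806815983205
top -0.092 27 mean [ 0.4821 -0.1187  0.0398] zmax 0.04458082592397017
top -0.072 35 mean [ 0.4851 -0.1     0.0395] zmax 0.04540638545209947
top -0.052 27 mean [ 0.4859 -0.0826  0.0398] zmax 0.044409697672373856
p range -0.19199257160701697 -0.03790201410790869
side -0.2 77 mean [ 0.4749 -0.2302  0.0377] zmax 0.05162266129549029
side -0.18 33 mean [ 0.4747 -0.2075  0.0406] zmax 0.045842717039307375
side -0.16 39 mean [ 0.4778 -0.1888  0.0401] zmax 0.04731171435644375
side -0.14 37 mean [ 0.4788 -0.1677  0.0398] zmax 0.04728220326515205
side -0.12 20 mean [ 0.4827 -0.152   0.0411] zmax 0.04720594496339592
p range -0.2000323789149271 -0.10220694750468214
```

```bash
python3 - <<'E'
from h import *
np.set_printoptions(precision=4,suppress=True)
im=cv2.imread("pics/top0.png"); big=cv2.resize(im,None,fx=8,fy=8,interpolation=cv2.INTER_CUBIC)
h=cv2.cvtColor(big,cv2.COLOR_BGR2HSV)
x0,y0,x1,y1=350,185,420,222
m=((h[...,0]<11)|(h[...,0]>174))&(h[...,1]>150); M=np.zeros(m.shape,np.uint8); M[y0*8:y1*8,x0*8:x1*8]=m[y0*8:y1*8,x0*8:x1*8]
n,l,st,_=cv2.connectedComponentsWithStats(M); k=1+st[1:,4].argmax(); M=(l==k); print(st[k]/8)
for c in range(358,418,4):
    r=np.where(M[:,c*8+4])[0]
    if len(r): 
        a=onz("top",(c,(r.min()+.5)/8-.5),.028)[:2]; b=onz("top",(c,(r.max()+.5)/8-.5),.028)[:2]; print(c,a,b,(a+b)/2,np.linalg.norm(a-b))
xs=np.where(M.any(0))[0]; 
for x in(xs.min(),xs.max()):
    r=np.where(M[:,x])[0].mean(); print("end",(x/8,r/8),onz("top",((x+.5)/8-.5,r/8),.028))
# rest: chock colour bounding by mark
print("rest",onz("top",(380.9,205),0.0),onz("top",(382,205),.012))
E
```

```text
[ 358.375  194.5     55.25    18.75  4271.5  ]
358 [ 0.4902 -0.0754] [ 0.4782 -0.0756] [ 0.4842 -0.0755] 0.012082625608740726
362 [ 0.5049 -0.0868] [ 0.4748 -0.0873] [ 0.4898 -0.087 ] 0.03005194353712395
366 [ 0.5048 -0.0985] [ 0.4744 -0.0989] [ 0.4896 -0.0987] 0.030413806019571225
370 [ 0.5025 -0.1101] [ 0.4743 -0.1105] [ 0.4884 -0.1103] 0.028206021553360102
374 [ 0.5024 -0.1218] [ 0.4728 -0.1221] [ 0.4876 -0.1219] 0.029663539137148656
378 [ 0.5009 -0.1334] [ 0.472  -0.1337] [ 0.4864 -0.1335] 0.028921508551229748
382 [ 0.5001 -0.145 ] [ 0.4712 -0.1453] [ 0.4856 -0.1451] 0.028913814436723157
386 [ 0.4989 -0.1566] [ 0.47   -0.1569] [ 0.4845 -0.1568] 0.028904057418690458
390 [ 0.4978 -0.1683] [ 0.4685 -0.1685] [ 0.4831 -0.1684] 0.02925896597199945
394 [ 0.4973 -0.1799] [ 0.4677 -0.18  ] [ 0.4825 -0.1799] 0.029617589693019267
398 [ 0.4954 -0.1915] [ 0.4673 -0.1916] [ 0.4813 -0.1915] 0.028145257864315314
402 [ 0.4953 -0.2031] [ 0.4643 -0.2032] [ 0.4798 -0.2031] 0.03105646458290025
406 [ 0.4953 -0.2147] [ 0.4628 -0.2147] [ 0.479  -0.2147] 0.03250874710166557
410 [ 0.4992 -0.2262] [ 0.4554 -0.2263] [ 0.4773 -0.2263] 0.04381191679125347
end (np.float64(358.375), np.float64(202.50833333333333)) [ 0.4812 -0.0754  0.028 ]
end (np.float64(413.5), np.float64(200.26388888888889)) [ 0.4919 -0.2351  0.028 ]
rest [ 0.4791 -0.1453  0.    ] [ 0.4777 -0.1471  0.012 ]
```

```bash
cat > go.py <<'E'
import sys
from h import *
np.set_printoptions(precision=4,suppress=True)
# target x y z yaw(deg of tool x); tool down
def rel(x,y,z,yaw):
    s=robot.observe(); Rm=R.from_quat(s["ee_rot"]); T=R.from_euler("z",yaw,degrees=True)*R.from_euler("x",180,degrees=True)
    print("t",round(s["t"],2),"pos",np.array(s["ee_pos"]),"yaw",np.degrees(np.arctan2(*Rm.as_matrix()[[1,0],0])),"F",np.array(s["force"]),"w",s["gripper_width"],"ff",s["finger_force"])
    print("rel",Rm.inv().apply(np.array([x,y,z])-s["ee_pos"]),(Rm.inv()*T).as_rotvec())
if __name__=="__main__": rel(*map(float,sys.argv[1:5]))
E
python3 go.py .4838 -.151 .12 84.8
```

```text
t 1.4 pos [ 0.2302 -0.4995  0.2313] yaw 24.739653027577017 F [ 0.5683 -0.0442 -0.2921] w 1.0012712428509407 ff 0.0
rel [ 0.3762 -0.2104  0.1113] [-0.     -0.     -1.0483]
```

```bash
python3 -m crank '[0.376,-0.21,0.05,0,0,-1.048,0.376,-0.21,0.05,0,0,-1.048,0.376,-0.21,0.05,0,0,-1.048,0.376,-0.21,0.08,0,0,-1.048,0.376,-0.21,0.08,0,0,-1.048,0.376,-0.21,0.111,0,0,-1.048,0.376,-0.21,0.111,0,0,-1.048,0.376,-0.21,0.111,0,0,-1.048]' 1 50; python3 go.py .4838 -.151 .12 84.8
```

```text
t: 2.2
ee_pos: [0.4588, -0.1857, 0.1374]
ee_rot: [0.737, 0.676, 0.0, 0.001]
force: [0.8, -0.1, -1.5]
gripper_width: 0.997
finger_force: 0.0
t 2.2 pos [ 0.4588 -0.1857  0.1374] yaw 85.0277472286976 F [ 0.7905 -0.0756 -1.4774] w 0.9969980305546937 ff 0.0
rel [0.0368 0.0219 0.0174] [0.0011 0.0007 0.004 ]
```

```bash
python3 -m crank '[0.037,0.022,0.017,0,0,0.004,0.037,0.022,0.017,0,0,0.004,0.037,0.022,0.017,0,0,0.004,0.037,0.022,0.017,0,0,0.004]'; python3 go.py .4838 -.151 .03 84.8; python3 - <<'E'
from h import *
im,d=robot.get_image("side"); cv2.imwrite("pics/side1.png",cv2.resize(im[180:280,290:420],(780,600),interpolation=cv2.INTER_CUBIC))
E
```

```text
t: 2.6
ee_pos: [0.483, -0.1532, 0.121]
ee_rot: [0.74, 0.673, -0.0, 0.0]
force: [-0.0, 0.1, 0.7]
gripper_width: 1.001
finger_force: 0.0
t 2.6 pos [ 0.483  -0.1532  0.121 ] yaw 84.54318470560519 F [-0.0118  0.0819  0.728 ] w 1.001410978237684 ff 0.0
rel [0.0023 0.0006 0.091 ] [ 0.0005  0.0007 -0.0045]
```

View pics/side1.png

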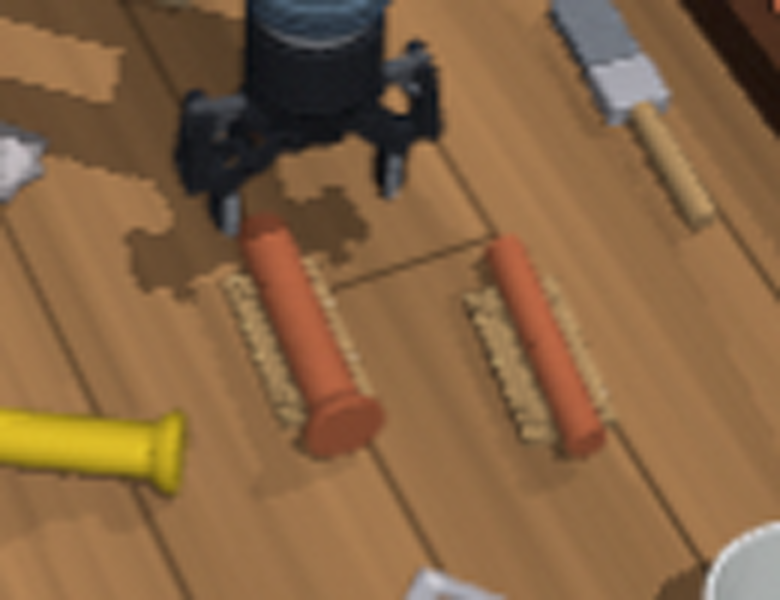

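The view shows the open gripper straddling above the clay footed bar, whose plain end is at crop (262,225) and foot face at (342,427). I'll cross-check the axis from this view.

```bash
python3 - <<'E'
from h import *
np.set_printoptions(precision=4,suppress=True)
im=cv2.imread("pics/side1.png"); h=cv2.cvtColor(im,cv2.COLOR_BGR2HSV)
m=((h[...,0]<11)|(h[...,0]>174))&(h[...,1]>130); M=np.zeros(m.shape,np.uint8); M[200:470,220:390]=m[200:470,220:390]
n,l,st,_=cv2.connectedComponentsWithStats(M); M=l==1+st[1:,4].argmax()
f=lambda x,y:(290+(x+.5)/6-.5,180+(y+.5)/6-.5)
# silhouette edges -> sight planes; midline ray on plane z=.028
for r in range(240,400,20):
    c=np.where(M[r])[0]; print(r,c.min(),c.max(),onz("side",f((c.min()+c.max())/2,r),.028))
print("foot face",onz("side",f(342,427),.028))
c=.5*(np.array([.4842,-.0755])); 
# predicted silhouettes for hypothesised axis x at y=-.145
E
```

```text
240 238 293 [ 0.4909 -0.0855  0.028 ]
260 247 299 [ 0.4888 -0.1014  0.028 ]
280 256 309 [ 0.4878 -0.1177  0.028 ]
300 264 316 [ 0.4858 -0.1332  0.028 ]
320 273 326 [ 0.4849 -0.1491  0.028 ]
340 280 333 [ 0.4826 -0.1642  0.028 ]
360 290 343 [ 0.482  -0.1799  0.028 ]
380 297 350 [ 0.4797 -0.1947  0.028 ]
foot face [ 0.4757 -0.2292  0.028 ]
```

```bash
python3 -m crank '[0.0023,-0.0015,0.04,0,0,0,0.0023,-0.0015,0.07,0,0,0,0.0023,-0.0015,0.09,0,0,0,0.0023,-0.0015,0.1,0,0,0,0.0023,-0.0015,0.1,0,0,0,0.0023,-0.0015,0.1,0,0,0]'; python3 go.py .4848 -.151 .013 84.5
```

```text
t: 3.25
ee_pos: [0.4822, -0.1511, 0.0216]
ee_rot: [0.74, 0.672, 0.0, 0.001]
force: [0.4, -0.3, -0.2]
gripper_width: 0.998
finger_force: 0.0
t 3.25 pos [ 0.4822 -0.1511  0.0216] yaw 84.49159304707457 F [ 0.4429 -0.3292 -0.1911] w 0.9983948804304212 ff 0.0
rel [0.0003 0.0026 0.0086] [ 0.0014  0.0007 -0.0001]
```

```bash
python3 -m crank '[0,0.0026,0.004,0,0,0,0,0.0026,0.008,0,0,0,0,0.0026,0.008,0,0,0]' 1 && python3 -m crank '[0,0,0,0,0,0,0,0,0,0,0,0,0,0,0,0,0,0,0,0,0,0,0,0]' 0.45 20;  python3 go.py .4848 -.151 .013 84.5
```

```text
t: 3.55
ee_pos: [0.4844, -0.1502, 0.0127]
ee_rot: [0.74, 0.673, 0.0, 0.0]
force: [-0.4, 0.2, 1.0]
gripper_width: 1.003
finger_force: 0.0
t: 3.95
ee_pos: [0.4843, -0.1502, 0.0127]
ee_rot: [0.74, 0.673, 0.0, 0.0]
force: [1.2, 0.1, -0.2]
gripper_width: 0.445
finger_force: 0.0
t 3.95 pos [ 0.4843 -0.1502  0.0127] yaw 84.56322056629074 F [ 1.181   0.1213 -0.1672] w 0.44474321880865497 ff 0.0
rel [-0.0007  0.0005 -0.0003] [0.0001 0.0001 0.0011]
```

```bash
python3 -m crank '[0,0,0,0,0,0,0,0,0,0,0,0,0,0,0,0,0,0]' 0.3 20; python3 -m crank '[0,0,0,0,0,0,0,0,0,0,0,0]' 0.3 50;  python3 go.py .4848 -.151 .013 84.5
```

```text
t: 4.25
ee_pos: [0.4844, -0.1503, 0.0128]
ee_rot: [0.74, 0.673, 0.0, 0.0]
force: [-0.8, -0.3, 3.8]
gripper_width: 0.363
finger_force: 19.8
t: 4.45
ee_pos: [0.4843, -0.1502, 0.013]
ee_rot: [0.74, 0.673, 0.0, 0.0]
force: [-1.5, 1.5, 5.7]
gripper_width: 0.353
finger_force: 49.1
t 4.45 pos [ 0.4843 -0.1502  0.013 ] yaw 84.56286040866956 F [-1.4746  1.5182  5.686 ] w 0.3533878495713135 ff 49.05596673488617
rel [-0.0007  0.0005 -0.    ] [0.0002 0.0001 0.0011]
```

```bash
python3 -m crank '[0,0,-0.01,0,0,0,0,0,-0.03,0,0,0,0,0,-0.07,0,0,0,0,0,-0.11,0,0,0,0,0,-0.13,0,0,0,0,0,-0.13,0,0,0]';  python3 go.py .5381 .2065 .14 46
```

```text
t: 5.05
ee_pos: [0.4861, -0.1512, 0.1459]
ee_rot: [0.74, 0.673, 0.001, 0.003]
force: [-0.1, 0.1, -3.4]
gripper_width: 0.352
finger_force: 50.3
t 5.05 pos [ 0.4861 -0.1512  0.1459] yaw 84.55653616376098 F [-0.0548  0.1278 -3.4378] w 0.35214153757656164 ff 50.27946710586548
rel [0.3611 0.0178 0.005 ] [0.0067 0.0006 0.6729]
```

```bash
python3 -m crank '[0.02,0.001,0,0,0,0.04,0.05,0.003,0,0,0,0.1,0.09,0.005,0,0,0,0.18,0.13,0.007,0,0,0,0.26,0.17,0.009,0,0,0,0.34,0.21,0.011,0,0,0,0.42,0.25,0.013,0,0,0,0.5,0.28,0.015,0,0,0,0.56]' && python3 go.py .5381 .2065 .14 46
```

```text
t: 5.85
ee_pos: [0.5243, 0.1294, 0.1405]
ee_rot: [0.897, 0.441, -0.002, -0.001]
force: [-0.2, 0.1, -3.2]
gripper_width: 0.357
finger_force: 50.2
t 5.85 pos [0.5243 0.1294 0.1405] yaw 52.349196114224775 F [-0.1602  0.1047 -3.2114] w 0.35685688139916516 ff 50.23564875125885
rel [ 0.0695 -0.0362  0.0005] [-0.003   0.0021  0.1108]
```

```bash
python3 -m crank '[0,0,0,0,0,0,0,0,0,0,0,0]' && python3 go.py .5381 .2065 .14 46
```

```text
t: 6.05
ee_pos: [0.5244, 0.1275, 0.1408]
ee_rot: [0.896, 0.443, -0.002, -0.001]
force: [0.3, -0.4, -2.4]
gripper_width: 0.35
finger_force: 50.1
t 6.05 pos [0.5244 0.1275 0.1408] yaw 52.62400864154213 F [ 0.3241 -0.3609 -2.391 ] w 0.34964787379669193 ff 50.113694071769714
rel [ 0.0711 -0.0371  0.0007] [-0.0023  0.0027  0.1156]
```

```bash
python3 -m crank '[0.02,-0.01,0,0,0,0.04,0.045,-0.023,0,0,0,0.08,0.065,-0.034,0,0,0,0.11,0.071,-0.037,0,-0.002,0.002,0.1156,0.071,-0.037,0,-0.002,0.002,0.1156,0.071,-0.037,0,-0.002,0.002,0.1156]' && python3 go.py .5381 .2065 .14 46; python3 - <<'E'
from h import *
a,d=robot.get_image("side"); b,e=robot.get_image("top"); cv2.imwrite("pics/s2.png",a);cv2.imwrite("pics/t2.png",b)
o=np.hstack([cv2.resize(b[105:225,200:310],(400,436),interpolation=cv2.INTER_CUBIC),cv2.resize(a[100:200,275:367],(400,436),interpolation=cv2.INTER_CUBIC)]);cv2.imwrite("pics/c2.png",o)
E
```

```text
t: 6.65
ee_pos: [0.5393, 0.2045, 0.1421]
ee_rot: [0.921, 0.389, 0.001, 0.001]
force: [-0.0, 0.1, -2.8]
gripper_width: 0.356
finger_force: 50.2
t 6.65 pos [0.5393 0.2045 0.1421] yaw 45.8466702835104 F [-0.0417  0.067  -2.7882] w 0.35583781643995055 ff 50.1653391122818
rel [ 0.0006 -0.0023  0.0021] [ 0.0016 -0.0005 -0.0027]
```

View pics/c2.png

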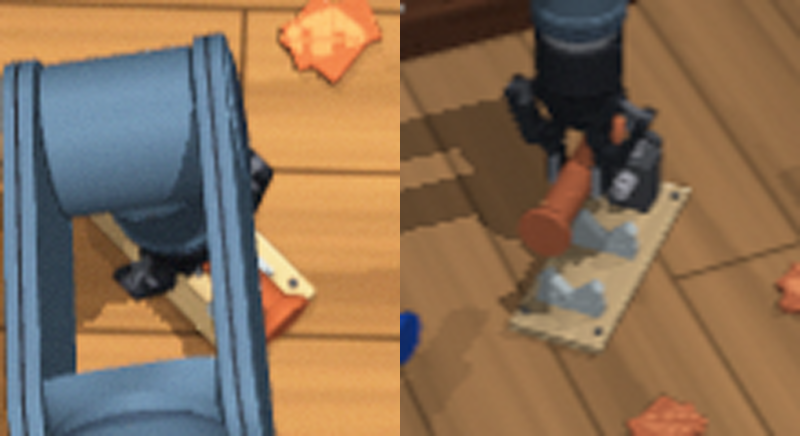

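The side view shows the bar held level over the Vs, with its foot at crop (546,232) and its plain end towards the stop. The top view is blocked by the arm. I'll check the relative positions in the side view.

```bash
python3 - <<'E'
from h import *
np.set_printoptions(precision=4,suppress=True)
f=lambda x,y:(275+(x-400+.5)/4.348-.5,100+(y+.5)/4.36-.5)
for nm,p,z in(("baseA",(690,187),.012),("baseB",(602,348),.012),("baseC",(512,325),.012),("Vl",(548,270),.053),("Vr",(604,290),.053),("Vfar r",(637,230),.053),("foot",(546,232),.157)):
    print(nm,f(*p),onz("side",f(*p),z))
u=np.array([np.cos(np.radians(45.9)),np.sin(np.radians(45.9)),0]);n=np.array([-u[1],u[0],0])
V=np.array([.5527,.2216,0])
inv=lambda p:(400+(p[0]-275+.5)*4.348-.5,(p[1]-100+.5)*4.36-.5)
for nm,X in(("foot pred",[.4829,.1464,.157]),("V-42 +n",V-u*.048+n*.031+[0,0,.053]),("V-42 -n",V-u*.048-n*.031+[0,0,.053]),("V+42 -n",V+u*.036-n*.031+[0,0,.053])): print(nm,inv(proj("side",X)[0]))
# bar silhouette shaft midline in side image
im=cv2.resize(cv2.imread("pics/s2.png")[100:200,275:367],(736,800),interpolation=cv2.INTER_CUBIC);h=cv2.cvtColor(im,cv2.COLOR_BGR2HSV)
M=(((h[...,0]<11)|(h[...,0]>174))&(h[...,1]>120)).astype(np.uint8)
k,l,st,_=cv2.connectedComponentsWithStats(M); 
for i in np.argsort(-st[1:,4])[:3]+1: print(st[i])
i=1+np.argmax([s[4]*(200<s[0]+s[2]/2<450 and s[1]<500) for s in st[1:]])
M=l==i
for r in range(st[i][1],st[i][1]+st[i][3],16):
    c=np.where(M[r])[0]
    if len(c): print(r,c.min(),c.max(),onz("side",(275+(c.mean()+.5)/8-.5,100+(r+.5)/8-.5),.157)[:2]@np.stack([u,n],1)[:2])
E
```

```text
baseA (341.3123275068997, 142.5045871559633) [0.6954 0.3037 0.012 ]
baseB (321.07313707451704, 179.43119266055044) [0.5323 0.1337 0.012 ]
baseC (300.3739650413983, 174.1559633027523) [0.4678 0.1917 0.012 ]
Vl (308.6536338546458, 161.54128440366972) [0.5093 0.2062 0.053 ]
Vr (321.533118675253, 166.12844036697248) [0.5462 0.163  0.053 ]
Vfar r (329.1228150873965, 152.36697247706422) [0.605 0.225 0.053]
foot (308.1936522539098, 152.82568807339447) [0.4856 0.1474 0.157 ]
foot pred (np.float64(543.470080220557), np.float64(233.5572841610263))
V-42 +n (np.float64(534.3719208670686), np.float64(271.7769935222326))
V-42 -n (np.float64(598.1205711691211), np.float64(289.5104130401652))
V+42 -n (np.float64(631.693837091557), np.float64(230.80471382473885))
[    0     0   244   109 14782]
[  218   249   140   220 13799]
[ 418  728  146   72 7246]
249 340 340 [ 0.5743 -0.2291]
265 332 343 [ 0.5627 -0.2325]
281 321 353 [ 0.5515 -0.2367]
297 302 357 [ 0.5392 -0.2378]
313 296 349 [ 0.5271 -0.2391]
329 291 349 [ 0.5159 -0.2423]
345 279 349 [ 0.5042 -0.244 ]
361 269 345 [ 0.4924 -0.2453]
377 262 331 [ 0.4802 -0.2452]
393 228 323 [ 0.4661 -0.2401]
409 221 313 [ 0.4543 -0.2407]
425 220 312 [ 0.444  -0.2445]
441 228 311 [ 0.4345 -0.2502]
457 244 304 [ 0.4252 -0.2563]
```

```bash
python3 -m crank '[0,-0.001,0.02,0,0,0,0,-0.001,0.05,0,0,0,0,-0.001,0.08,0,0,0,0,-0.001,0.095,0,0,0,0,-0.001,0.1,0,0,0,0,-0.001,0.1,0,0,0]' && python3 go.py .5384 .2057 .035 46
```

```text
t: 7.35
ee_pos: [0.5398, 0.2062, 0.0424]
ee_rot: [0.921, 0.389, 0.002, 0.0]
force: [0.9, 2.6, -4.5]
gripper_width: 0.358
finger_force: 52.4
t 7.35 pos [0.5398 0.2062 0.0424] yaw 45.8034396205141 F [ 0.9361  2.5622 -4.5483] w 0.35753116689264924 ff 52.39209316321649
rel [-0.0013 -0.0006  0.0074] [ 0.0019 -0.0026 -0.0034]
```

```bash
python3 -m crank '[0,0,0,0,0,0,0,0,0,0,0,0]' && python3 -m crank '[0,0,0.001,0,0,0,0,0,0.002,0,0,0,0,0,0.002,0,0,0]'; python3 go.py .5384 .2057 .035 46
```

```text
t: 7.55
ee_pos: [0.5396, 0.2064, 0.0434]
ee_rot: [0.921, 0.389, 0.002, 0.001]
force: [1.1, -0.0, -3.5]
gripper_width: 0.358
finger_force: 51.8
t: 7.85
ee_pos: [0.5394, 0.2066, 0.041]
ee_rot: [0.921, 0.39, 0.002, 0.001]
force: [0.9, 0.9, -2.4]
gripper_width: 0.357
finger_force: 51.8
t 7.85 pos [0.5394 0.2066 0.041 ] yaw 45.855813594790376 F [ 0.9138  0.8913 -2.3999] w 0.35738239071230044 ff 51.75628323312594
rel [-0.0014 -0.0001  0.006 ] [ 0.0023 -0.0025 -0.0025]
```

```bash
python3 -m crank '[0,0,0.001,0,0,0,0,0,0.002,0,0,0,0,0,0.002,0,0,0]';python3 -m crank '[0,0,0.0005,0,0,0,0,0,0.001,0,0,0,0,0,0.001,0,0,0]';  python3 go.py .5384 .2057 .035 46
```

```text
t: 8.15
ee_pos: [0.5393, 0.2067, 0.0386]
ee_rot: [0.921, 0.39, 0.001, 0.0]
force: [2.6, 1.2, -3.1]
gripper_width: 0.353
finger_force: 52.0
t: 8.45
ee_pos: [0.5394, 0.2067, 0.0376]
ee_rot: [0.921, 0.39, 0.001, 0.0]
force: [1.9, 1.4, -2.7]
gripper_width: 0.357
finger_force: 52.1
t 8.45 pos [0.5394 0.2067 0.0376] yaw 45.8482197654724 F [ 1.859   1.4442 -2.6774] w 0.3566872346199179 ff 52.143639558926225
rel [-0.0014 -0.      0.0026] [ 0.002  -0.0023 -0.0027]
```

```bash
for i in 1; do python3 -m crank '[0,0,0.0005,0,0,0,0,0,0.001,0,0,0,0,0,0.001,0,0,0]';python3 -m crank '[0,0,0.0005,0,0,0,0,0,0.001,0,0,0,0,0,0.001,0,0,0]'; done; python3 go.py .5384 .2057 .035 46
```

```text
t: 8.75
ee_pos: [0.5394, 0.2067, 0.0367]
ee_rot: [0.921, 0.39, 0.001, 0.0]
force: [2.5, 1.2, -1.9]
gripper_width: 0.354
finger_force: 52.2
t: 9.05
ee_pos: [0.5394, 0.2067, 0.0358]
ee_rot: [0.921, 0.39, 0.001, 0.0]
force: [1.6, 1.3, -0.2]
gripper_width: 0.359
finger_force: 52.2
t 9.05 pos [0.5394 0.2067 0.0358] yaw 45.84750255193157 F [ 1.6397  1.2857 -0.2222] w 0.35944397161995284 ff 52.22178190480918
rel [-0.0014 -0.      0.0008] [ 0.002  -0.0024 -0.0027]
```

```bash
python3 -m crank '[0,0,0.0005,0,0,0,0,0,0.0005,0,0,0]';python3 -m crank '[0,0,0.0005,0,0,0,0,0,0.0005,0,0,0]';python3 go.py .5384 .2057 .035 46
```

```text
t: 9.25
ee_pos: [0.5393, 0.2067, 0.0356]
ee_rot: [0.921, 0.39, 0.002, 0.0]
force: [0.2, 2.5, 3.7]
gripper_width: 0.356
finger_force: 52.2
t: 9.45
ee_pos: [0.5393, 0.2067, 0.0355]
ee_rot: [0.921, 0.39, 0.002, 0.0]
force: [-1.0, 1.2, 7.5]
gripper_width: 0.354
finger_force: 52.5
t 9.45 pos [0.5393 0.2067 0.0355] yaw 45.854496968598674 F [-1.0117  1.1708  7.5317] w 0.3539371980074944 ff 52.49236405603369
rel [-0.0014  0.0001  0.0005] [ 0.0021 -0.0025 -0.0025]
```

```bash
python3 -m crank '[0,0,0,0,0,0,0,0,0,0,0,0,0,0,0,0,0,0]' 0.46 20; python3 -m crank '[0,0,0,0,0,0,0,0,0,0,0,0,0,0,0,0,0,0]' 0.3 20; python3 go.py .5384 .2057 .035 46
```

```text
t: 9.75
ee_pos: [0.5394, 0.2066, 0.0347]
ee_rot: [0.921, 0.389, 0.001, 0.0]
force: [2.0, 2.5, 1.7]
gripper_width: 0.459
finger_force: 1.0
t: 10.05
ee_pos: [0.5388, 0.2071, 0.0347]
ee_rot: [0.921, 0.389, 0.001, 0.0]
force: [-1.2, 5.5, 3.3]
gripper_width: 0.368
finger_force: 22.3
t 10.05 pos [0.5388 0.2071 0.0347] yaw 45.84259031330853 F [-1.2474  5.4908  3.292 ] w 0.3675192850006413 ff 22.32700489461422
rel [-0.0013  0.0007 -0.0003] [ 0.001  -0.0022 -0.0027]
```

```bash
python3 -m crank '[0,-0.0008,0,0,0,0,0.0005,-0.0008,0,0,0,0,0.001,-0.0008,0,0,0,0,0.0015,-0.0008,0,0,0,0,0.002,-0.0008,0,0,0,0]'; python3 -m crank '[0.0005,0,0,0,0,0,0.001,0,0,0,0,0,0.0015,0,0,0,0,0,0.002,0,0,0,0,0]';python3 go.py .5384 .2057 .035 46
```

```text
t: 10.55
ee_pos: [0.5388, 0.2072, 0.0346]
ee_rot: [0.921, 0.39, -0.0, 0.001]
force: [-4.8, -3.9, 9.0]
gripper_width: 0.369
finger_force: 21.3
t: 10.95
ee_pos: [0.5389, 0.2072, 0.0346]
ee_rot: [0.921, 0.39, -0.002, 0.002]
force: [-8.7, -9.3, 12.8]
gripper_width: 0.367
finger_force: 21.3
t 10.95 pos [0.5389 0.2072 0.0346] yaw 45.88791301195666 F [-8.7456 -9.2789 12.8131] w 0.36708249540829807 ff 21.307977892715524
rel [-0.0014  0.0007 -0.0004] [ 0.001   0.0054 -0.002 ]
```

The bar isn't moving and both axial and vertical force are rising, so I'll back off and look.

```bash
python3 -m crank '[-0.002,0,0,0,0,0,-0.0038,0,0,0,0,0,-0.0038,0,0,0,0,0]'; python3 -m crank '[0,0,0,0,0,0,0,0,0,0,0,0,0,0,0,0,0,0]' 0.5 20;python3 go.py .5384 .2057 .035 46
python3 - <<'E'
from h import *
a,d=robot.get_image("side"); cv2.imwrite("pics/s3.png",a)
b,d=robot.get_image("top"); cv2.imwrite("pics/t3.png",b)
o=np.hstack([cv2.resize(b[120:220,205:295],(360,400),interpolation=cv2.INTER_CUBIC),cv2.resize(a[110:190,290:360],(440,503),interpolation=cv2.INTER_CUBIC)[:400]]);cv2.imwrite("pics/c3.png",o)
E
```

```text
t: 11.25
ee_pos: [0.5389, 0.2072, 0.0347]
ee_rot: [0.921, 0.389, 0.001, 0.001]
force: [-1.3, 0.9, 4.8]
gripper_width: 0.366
finger_force: 21.7
t: 11.55
ee_pos: [0.5389, 0.2071, 0.0343]
ee_rot: [0.921, 0.39, 0.001, 0.001]
force: [1.3, 1.7, 0.1]
gripper_width: 0.502
finger_force: 0.7
t 11.55 pos [0.5389 0.2071 0.0343] yaw 45.856108275282025 F [1.2916 1.7379 0.0631] w 0.5023358840451321 ff 0.6552230659872293
rel [-0.0014  0.0006 -0.0007] [ 0.0021 -0.0017 -0.0025]
```

View pics/c3.png

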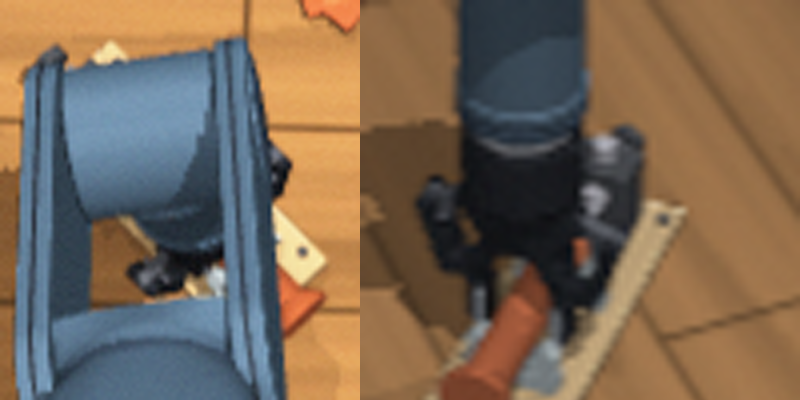

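The bar is seated in the rear V and nothing obvious blocks it (foot at crop (475,370), clear of the V). Closing the pads presses the bar down, which probably jams it by friction. I'll regrip, take the vertical load off, then slide.

```bash
python3 -m crank '[0,0,-0.001,0,0,0,0,0,-0.001,0,0,0,0,0,-0.001,0,0,0]' 0.3 25; python3 -m crank '[0,0,-0.0005,0,0,0,0,0,-0.0005,0,0,0]';python3 go.py .5384 .2057 .035 46
```

```text
t: 11.95
ee_pos: [0.5388, 0.2073, 0.0355]
ee_rot: [0.921, 0.39, 0.001, 0.001]
force: [1.7, 0.7, -2.3]
gripper_width: 0.364
finger_force: 26.6
t: 12.15
ee_pos: [0.5387, 0.2074, 0.0359]
ee_rot: [0.921, 0.389, 0.001, 0.0]
force: [1.3, 0.7, -4.6]
gripper_width: 0.366
finger_force: 27.1
t 12.15 pos [0.5387 0.2074 0.0359] yaw 45.84558481314674 F [ 1.3368  0.6563 -4.5756] w 0.3662664402582752 ff 27.059110924601555
rel [-0.0014  0.001   0.0009] [ 0.0016 -0.0019 -0.0027]
```

```bash
python3 -m crank '[0,0,0.0004,0,0,0,0.0005,0,0.0004,0,0,0,0.001,0,0.0004,0,0,0,0.0015,0,0.0004,0,0,0]'; python3 -m crank '[0.0005,0,0,0,0,0,0.001,0,0,0,0,0,0.0015,0,0,0,0,0]';python3 go.py .5384 .2057 .035 46
```

```text
t: 12.55
ee_pos: [0.5395, 0.2082, 0.0356]
ee_rot: [0.921, 0.389, 0.001, 0.0]
force: [-0.1, -0.3, -1.7]
gripper_width: 0.362
finger_force: 26.1
t: 12.85
ee_pos: [0.5408, 0.2095, 0.0357]
ee_rot: [0.921, 0.389, 0.001, 0.0]
force: [0.1, -1.3, -2.7]
gripper_width: 0.366
finger_force: 26.1
t 12.85 pos [0.5408 0.2095 0.0357] yaw 45.84421268655406 F [ 0.0955 -1.3088 -2.7167] w 0.366132947948509 ff 26.064195334911346
rel [-0.0045  0.0009  0.0007] [ 0.0017 -0.002  -0.0027]
```

```bash
python3 -m crank '[0.0005,0,0,0,0,0,0.001,0,0,0,0,0,0.0015,0,0,0,0,0,0.002,0,0,0,0,0,0.0025,0,0,0,0,0]'; python3 -m crank '[0.0005,0,0,0,0,0,0.001,0,0,0,0,0,0.0015,0,0,0,0,0,0.002,0,0,0,0,0,0.0025,0,0,0,0,0]';python3 go.py .5384 .2057 .035 46
```

```text
t: 13.35
ee_pos: [0.5426, 0.2113, 0.0357]
ee_rot: [0.921, 0.39, 0.001, 0.0]
force: [0.1, 0.4, -2.7]
gripper_width: 0.365
finger_force: 26.1
t: 13.85
ee_pos: [0.5444, 0.2131, 0.0358]
ee_rot: [0.921, 0.39, 0.001, 0.0]
force: [0.7, -0.1, -2.9]
gripper_width: 0.369
finger_force: 26.1
t 13.85 pos [0.5444 0.2131 0.0358] yaw 45.84986421483245 F [ 0.6721 -0.107  -2.9253] w 0.3690067546414738 ff 26.06214791536331
rel [-0.0095  0.0009  0.0007] [ 0.0018 -0.0021 -0.0026]
```

```bash
python3 -m crank '[0.0005,0,0.0002,0,0,0,0.001,0,0.0003,0,0,0,0.0015,0,0.0003,0,0,0,0.002,0,0.0003,0,0,0]'; python3 -m crank '[0.0005,0,0,0,0,0,0.001,0,0,0,0,0,0.0015,0,0,0,0,0,0.002,0,0,0,0,0]';python3 go.py .5384 .2057 .035 46
```

```text
t: 14.25
ee_pos: [0.5458, 0.2145, 0.0355]
ee_rot: [0.921, 0.39, 0.001, 0.0]
force: [0.5, -0.9, -2.0]
gripper_width: 0.361
finger_force: 26.1
t: 14.65
ee_pos: [0.5472, 0.2159, 0.0355]
ee_rot: [0.921, 0.39, 0.001, 0.0]
force: [0.5, -0.8, -3.4]
gripper_width: 0.364
finger_force: 26.1
t 14.65 pos [0.5472 0.2159 0.0355] yaw 45.84903279694363 F [ 0.4576 -0.8368 -3.3824] w 0.36364348163148363 ff 26.065868139266968
rel [-0.0135  0.0008  0.0005] [ 0.0019 -0.0021 -0.0026]
```

```bash
python3 -m crank '[0.0005,0,0.0002,0,0,0,0.001,0,0.0002,0,0,0,0.0015,0,0.0002,0,0,0,0.002,0,0.0002,0,0,0]'; python3 -m crank '[0.0005,0,0,0,0,0,0.001,0,0,0,0,0,0.0015,0,0,0,0,0,0.002,0,0,0,0,0]';python3 go.py .5384 .2057 .035 46
```

```text
t: 15.05
ee_pos: [0.5485, 0.2171, 0.0354]
ee_rot: [0.921, 0.389, 0.001, 0.001]
force: [-2.2, -2.7, 1.0]
gripper_width: 0.363
finger_force: 26.3
t: 15.45
ee_pos: [0.5499, 0.2187, 0.0353]
ee_rot: [0.921, 0.39, 0.001, 0.001]
force: [-1.5, -4.2, 2.6]
gripper_width: 0.364
finger_force: 26.3
t 15.45 pos [0.5499 0.2187 0.0353] yaw 45.850877332104986 F [-1.4614 -4.2045  2.5593] w 0.36353912680173367 ff 26.342772245407104
rel [-0.0173  0.0008  0.0003] [ 0.0019 -0.0018 -0.0026]
```

```bash
python3 -m crank '[0.0005,0,-0.0002,0,0,0,0.001,0,-0.0002,0,0,0,0.0015,0,-0.0002,0,0,0,0.002,0,-0.0002,0,0,0]'; python3 -m crank '[0.0005,0,0,0,0,0,0.001,0,0,0,0,0,0.0015,0,0,0,0,0]';python3 go.py .5384 .2057 .035 46
```

```text
t: 15.85
ee_pos: [0.5515, 0.2204, 0.0354]
ee_rot: [0.921, 0.39, 0.001, 0.0]
force: [0.2, -2.7, -0.0]
gripper_width: 0.364
finger_force: 26.2
t: 16.15
ee_pos: [0.5525, 0.2214, 0.0355]
ee_rot: [0.921, 0.39, 0.001, 0.0]
force: [0.7, -1.9, -2.0]
gripper_width: 0.366
finger_force: 26.2
t 16.15 pos [0.5525 0.2214 0.0355] yaw 45.849455643930945 F [ 0.7115 -1.8919 -1.9891] w 0.36590737828557435 ff 26.15875393152237
rel [-0.0211  0.0008  0.0004] [ 0.0019 -0.0022 -0.0026]
```

```bash
for i in 1 2; do :; done; python3 -m crank '[0.0005,0,0,0,0,0,0.001,0,0,0,0,0,0.0015,0,0,0,0,0]'; python3 -m crank '[0.0005,0,0,0,0,0,0.001,0,0,0,0,0,0.0015,0,0,0,0,0]';python3 go.py .5384 .2057 .035 46
```

```text
t: 16.45
ee_pos: [0.5535, 0.2224, 0.0355]
ee_rot: [0.921, 0.389, 0.001, 0.0]
force: [0.9, -1.7, -2.2]
gripper_width: 0.363
finger_force: 26.2
t: 16.75
ee_pos: [0.5545, 0.2235, 0.0355]
ee_rot: [0.921, 0.39, 0.001, 0.0]
force: [0.2, -1.2, -0.5]
gripper_width: 0.365
finger_force: 26.2
t 16.75 pos [0.5545 0.2235 0.0355] yaw 45.84865604052192 F [ 0.2231 -1.2404 -0.5222] w 0.365291526611754 ff 26.158509850502014
rel [-0.024   0.0008  0.0005] [ 0.0019 -0.0021 -0.0026]
```

```bash
python3 -m crank '[0.0005,0,0,0,0,0,0.001,0,0,0,0,0,0.0015,0,0,0,0,0]'; python3 -m crank '[0.0005,0,0,0,0,0,0.001,0,0,0,0,0,0.0015,0,0,0,0,0]';python3 go.py .5384 .2057 .035 46
```

```text
t: 17.05
ee_pos: [0.5555, 0.2246, 0.0355]
ee_rot: [0.921, 0.39, 0.001, 0.0]
force: [-0.3, -2.5, -1.7]
gripper_width: 0.362
finger_force: 26.2
t: 17.35
ee_pos: [0.5566, 0.2257, 0.0355]
ee_rot: [0.921, 0.39, 0.001, 0.0]
force: [-0.1, -1.7, -0.7]
gripper_width: 0.364
finger_force: 26.2
t 17.35 pos [0.5566 0.2257 0.0355] yaw 45.84870819495675 F [-0.1408 -1.7499 -0.7046] w 0.36382266923195944 ff 26.1574923992157
rel [-0.027   0.0009  0.0004] [ 0.0018 -0.0021 -0.0026]
```

```bash
python3 -m crank '[0.0005,0,0,0,0,0,0.001,0,0,0,0,0,0.0015,0,0,0,0,0]'; python3 -m crank '[0.0005,0,0,0,0,0,0.001,0,0,0,0,0,0.0015,0,0,0,0,0]';python3 go.py .5384 .2057 .035 46
```

```text
t: 17.65
ee_pos: [0.5576, 0.2267, 0.0355]
ee_rot: [0.921, 0.39, 0.001, 0.0]
force: [0.5, -1.9, -1.7]
gripper_width: 0.368
finger_force: 26.2
t: 17.95
ee_pos: [0.5587, 0.2278, 0.0355]
ee_rot: [0.921, 0.39, 0.001, 0.0]
force: [-0.7, -1.8, -0.8]
gripper_width: 0.362
finger_force: 26.2
t 17.95 pos [0.5587 0.2278 0.0355] yaw 45.84888335035728 F [-0.6899 -1.8488 -0.83  ] w 0.36239554938789126 ff 26.157226860523224
rel [-0.03    0.0008  0.0004] [ 0.0018 -0.002  -0.0026]
```

```bash
python3 -m crank '[0.0005,0,0,0,0,0,0.001,0,0,0,0,0,0.0015,0,0,0,0,0]'; python3 go.py .5384 .2057 .035 46
```

```text
t: 18.25
ee_pos: [0.5597, 0.2288, 0.0355]
ee_rot: [0.921, 0.39, 0.001, 0.0]
force: [0.4, -2.3, -1.8]
gripper_width: 0.365
finger_force: 26.2
t 18.25 pos [0.5597 0.2288 0.0355] yaw 45.851815111349495 F [ 0.3925 -2.3255 -1.8299] w 0.36523904095529003 ff 26.157594323158264
rel [-0.0314  0.0009  0.0004] [ 0.0018 -0.002  -0.0026]
```

```bash
python3 -m crank '[0.0005,0,0,0,0,0,0.001,0,0,0,0,0,0.0015,0,0,0,0,0]'; python3 go.py .5384 .2057 .035 46
```

```text
t: 18.55
ee_pos: [0.5608, 0.2299, 0.0355]
ee_rot: [0.921, 0.389, 0.001, 0.0]
force: [-0.2, -1.7, -1.3]
gripper_width: 0.364
finger_force: 26.2
t 18.55 pos [0.5608 0.2299 0.0355] yaw 45.843253393126524 F [-0.2316 -1.6746 -1.2944] w 0.3641051981941861 ff 26.157480776309967
rel [-0.033   0.0008  0.0005] [ 0.0019 -0.0021 -0.0027]
```

```bash
python3 - <<'E'
from h import *
a,d=robot.get_image("side"); cv2.imwrite("pics/s4.png",a)
b,d=robot.get_image("top"); cv2.imwrite("pics/t4.png",b)
o=np.hstack([cv2.resize(b[120:220,215:305],(360,400),interpolation=cv2.INTER_CUBIC),cv2.resize(a[115:185,295:350],(432,550),interpolation=cv2.INTER_CUBIC)[:400]]) if 0 else np.hstack([cv2.resize(b[120:215,210:295],(380,425),interpolation=cv2.INTER_CUBIC),cv2.resize(a[118:188,293:353],(364,425),interpolation=cv2.INTER_CUBIC)]);cv2.imwrite("pics/c4.png",o)
E
```

```text
(no output)
```

View pics/c4.png

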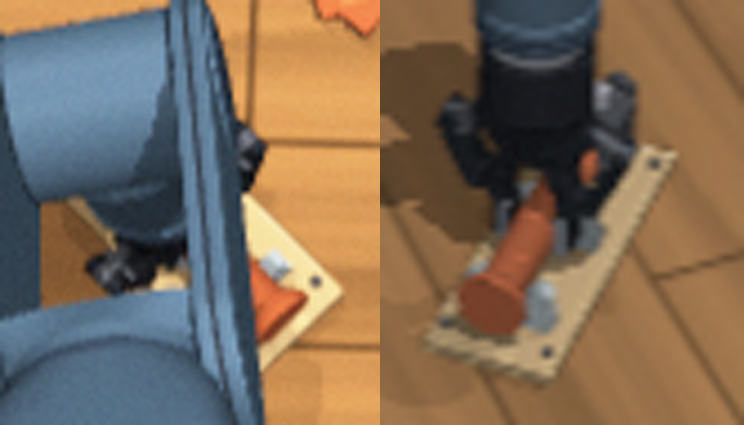

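```bash
python3 - <<'E'
from h import *
np.set_printoptions(precision=4,suppress=True)
u=np.array([.6947,.7193]);n=np.array([-.7193,.6947]);V=np.array([.5527,.2216])
S=lambda X:(np.round(((X[:2]-V)@u)*1000,1),np.round(((X[:2]-V)@n)*1000,1))
f=lambda x,y:(293+(x-380+.5)/6.067-.5,118+(y+.5)/6.071-.5)
g=lambda x,y:(210+(x+.5)/4.47-.5,120+(y+.5)/4.47-.5)
print("side foot face",S(onz("side",f(490,305),.05)),"V tip",S(onz("side",f(540,292),.053)),"base far corner",S(onz("side",f(552,380),.012)),S(onz("side",f(427,342),.012)),S(onz("side",f(676,152),.012)))
print("top foot rim upper",S(onz("top",g(307,298),.05)),"lower",S(onz("top",g(258,341),.05)),"Vtip",S(onz("top",g(277,262),.053)),"corner",S(onz("top",g(342,293),.012)))
# orange cloud from depth, live
b,d=robot.get_image("top"); a,e=robot.get_image("side")
for nm,im,D,box in(("top",b,d,(262,175,285,200)),("side",a,e,(300,140,335,180))):
    x0,y0,x1,y1=box;h=cv2.cvtColor(im,cv2.COLOR_BGR2HSV);P=[]
    for y in range(y0,y1):
        for x in range(x0,x1):
            if (h[y,x,0]<11 or h[y,x,0]>174) and h[y,x,1]>120: P.append(withd(nm,(x,y),D[y,x]))
    P=np.array(P); s=(P[:,:2]-V)@u*1000; print(nm,len(P),"s pct",np.percentile(s,[0,2,5,10,25]),"z",np.percentile(P[:,2],[50,95,99]))
    for lo in range(-100,40,6):
        k=(s>=lo)&(s<lo+6)
        if k.sum(): print(lo,k.sum(),"zmax",P[k,2].max().round(4),"nrange",((P[k][:,:2]-V)@n*1000).min().round(1),((P[k][:,:2]-V)@n*1000).max().round(1))
E
```

```text
side foot face (np.float64(-68.2), np.float64(0.7)) V tip (np.float64(-48.1), np.float64(-25.8)) base far corner (np.float64(-81.4), np.float64(-47.4)) (np.float64(-79.3), np.float64(41.0)) (np.float64(157.6), np.float64(-46.1))
top foot rim upper (np.float64(-70.4), np.float64(-22.0)) lower (np.float64(-68.5), np.float64(19.8)) Vtip (np.float64(-40.5), np.float64(-24.3)) corner (np.float64(-77.6), np.float64(-42.7))
top 117 s pct [-71.0018 -70.6579 -70.3813 -70.1673 -68.8096] z [0.0657 0.0747 0.078 ]
-76 14 zmax 0.0677 nrange -17.5 16.9
-70 39 zmax 0.0795 nrange -21.7 17.1
-64 18 zmax 0.0755 nrange -14.9 13.2
-58 14 zmax 0.0699 nrange -13.4 7.0
-52 13 zmax 0.0713 nrange -13.4 2.9
-46 10 zmax 0.0664 nrange -13.2 -0.8
-40 6 zmax 0.0661 nrange -13.4 -4.8
-34 3 zmax 0.0605 nrange -13.3 -11.0
side 204 s pct [-78.4191 -75.9683 -73.8746 -72.3911 -67.7928] z [0.0617 0.0748 0.106 ]
-82 4 zmax 0.0815 nrange -4.9 8.3
-76 27 zmax 0.0795 nrange -18.9 15.2
-70 41 zmax 0.0754 nrange -22.0 21.4
-64 12 zmax 0.0726 nrange -14.3 22.6
-58 3 zmax 0.0678 nrange -16.4 -8.0
-52 13 zmax 0.071 nrange -17.4 25.0
-46 5 zmax 0.0676 nrange -11.4 5.7
-40 7 zmax 0.0694 nrange -12.1 11.1
-34 10 zmax 0.0702 nrange -14.9 -2.4
-28 8 zmax 0.0703 nrange -16.2 11.9
-22 8 zmax 0.0726 nrange -18.7 5.8
-16 8 zmax 0.0719 nrange -16.6 10.1
-10 6 zmax 0.068 nrange -14.4 6.9
-4 9 zmax 0.1342 nrange -35.5 19.5
2 5 zmax 0.0666 nrange -8.1 7.4
8 8 zmax 0.0689 nrange -10.2 14.4
14 8 zmax 0.1062 nrange -28.6 3.5
20 3 zmax 0.1065 nrange -26.6 14.6
26 5 zmax 0.0889 nrange -26.1 12.3
32 3 zmax 0.0693 nrange 1.7 6.2
38 2 zmax 0.0617 nrange 8.6 13.2
```

The foot is still about 6 mm clear of the rear V, with its face at s ≈ -70. By this estimate the end has reached the plunger zone, so I'll continue in small steps.

```bash
python3 -m crank '[0.0005,0,0,0,0,0,0.001,0,0,0,0,0]'; python3 -m crank '[0.0005,0,0,0,0,0,0.001,0,0,0,0,0]'; python3 go.py .5384 .2057 .035 46
```

```text
t: 18.95
ee_pos: [0.5614, 0.2306, 0.0355]
ee_rot: [0.921, 0.39, 0.001, 0.0]
force: [-0.2, -1.7, -1.9]
gripper_width: 0.364
finger_force: 26.2
t: 19.15
ee_pos: [0.5621, 0.2314, 0.0355]
ee_rot: [0.921, 0.39, 0.001, 0.0]
force: [-0.6, -2.4, -0.6]
gripper_width: 0.368
finger_force: 26.2
t 19.15 pos [0.5621 0.2314 0.0355] yaw 45.84910010488446 F [-0.5776 -2.4193 -0.6226] w 0.3676978459459189 ff 26.15536630153656
rel [-0.0349  0.0009  0.0004] [ 0.0018 -0.002  -0.0026]
```

```bash
python3 -m crank '[0.0005,0,0,0,0,0,0.001,0,0,0,0,0]'; python3 -m crank '[0.0005,0,0,0,0,0,0.001,0,0,0,0,0]'; python3 go.py .5384 .2057 .035 46
```

```text
t: 19.35
ee_pos: [0.5623, 0.2316, 0.0355]
ee_rot: [0.921, 0.39, 0.001, 0.001]
force: [-2.3, -6.0, 0.5]
gripper_width: 0.363
finger_force: 26.3
t: 19.55
ee_pos: [0.5625, 0.2317, 0.0354]
ee_rot: [0.921, 0.39, -0.0, 0.001]
force: [-4.2, -7.5, 1.8]
gripper_width: 0.364
finger_force: 26.4
t 19.55 pos [0.5625 0.2317 0.0354] yaw 45.865054031537554 F [-4.1706 -7.4919  1.8008] w 0.36352168028195375 ff 26.41020119190216
rel [-0.0354  0.0008  0.0005] [ 0.0015  0.001  -0.0024]
```

```bash
python3 -m crank '[0.0003,0,0,0,0,0,0.0003,0,0,0,0,0,0.0003,0,0,0,0,0,0.0003,0,0,0,0,0,0.0003,0,0,0,0,0,0.0003,0,0,0,0,0,0.0003,0,0,0,0,0,0.0003,0,0,0,0,0]'; python3 -m crank '[0,0,0,0,0,0,0,0,0,0,0,0,0,0,0,0,0,0]' 0.55; python3 go.py .5384 .2057 .035 46
```

```text
t: 20.35
ee_pos: [0.5625, 0.2317, 0.0354]
ee_rot: [0.921, 0.39, -0.0, 0.001]
force: [-4.1, -7.5, 1.6]
gripper_width: 0.363
finger_force: 26.4
t: 20.65
ee_pos: [0.5643, 0.2336, 0.0359]
ee_rot: [0.921, 0.39, 0.002, 0.0]
force: [0.0, 0.4, 0.0]
gripper_width: 0.554
finger_force: 0.0
t 20.65 pos [0.5643 0.2336 0.0359] yaw 45.849632442336585 F [0.0064 0.4128 0.0062] w 0.5539191585465024 ff 0.0
rel [-0.0381  0.0009  0.0007] [ 0.0022 -0.0036 -0.0026]
```

```bash
python3 -m crank '[0,0,-0.003,0,0,0,0,0,-0.01,0,0,0,0,0,-0.03,0,0,0,0,0,-0.07,0,0,0,0,0,-0.12,0,0,0,0,0,-0.15,0,0,0,0,0,-0.15,0,0,0]' 0.7; python3 -m crank '[-0.05,0,0,0,0,0,-0.1,0,0,0,0,0,-0.15,0,0,0,0,0,-0.2,0,0,0,0,0,-0.24,0,0,0,0,0,-0.26,0,0,0,0,0,-0.26,0,0,0,0,0]';python3 - <<'E'
from h import *
a,d=robot.get_image("side"); cv2.imwrite("pics/s5.png",a); b,e=robot.get_image("top"); cv2.imwrite("pics/t5.png",b)
o=np.hstack([cv2.resize(b[125:210,205:290],(400,400),interpolation=cv2.INTER_CUBIC),cv2.resize(a[120:185,290:355],(400,400),interpolation=cv2.INTER_CUBIC)]);cv2.imwrite("pics/c5.png",o)
E
```

```text
t: 21.35
ee_pos: [0.5666, 0.2339, 0.1923]
ee_rot: [0.921, 0.39, 0.007, 0.001]
force: [0.1, 0.9, 0.1]
gripper_width: 0.701
finger_force: 0.0
t: 22.05
ee_pos: [0.3801, 0.0454, 0.1847]
ee_rot: [0.922, 0.388, 0.001, 0.0]
force: [-0.6, -0.3, 0.6]
gripper_width: 0.696
finger_force: 0.0
```

View pics/c5.png

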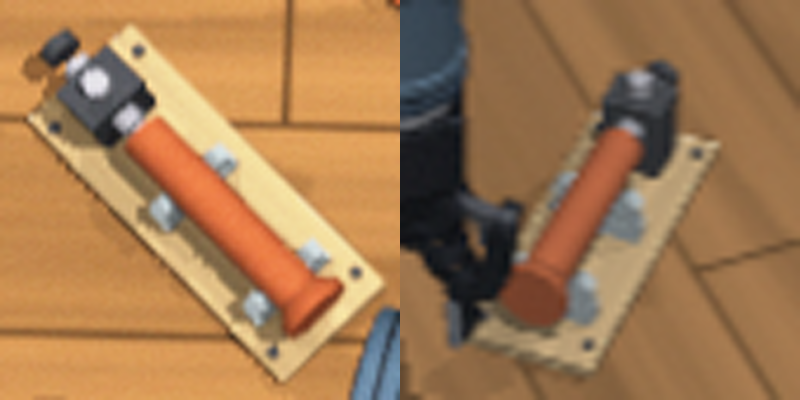

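The bar lies in both Vs with its end at the plunger, at top crop (143,135). I'll check its position against the plunger as it appeared in the first picture, the foot-to-V gap, and that the bar is level.

```bash
python3 - <<'E'
from h import *
np.set_printoptions(precision=4,suppress=True)
u=np.array([.6947,.7193]);n=np.array([-.7193,.6947]);V=np.array([.5527,.2216])
S=lambda X:np.round([((X[:2]-V)@u)*1000,((X[:2]-V)@n)*1000],1)
g=lambda x,y:(205+(x+.5)/4.706-.5,125+(y+.5)/4.706-.5)
print("free plunger tip before",S(onz("top",g(549-400,131),.05)))
for q in((148,116),(128,150)): print("bar end edge",S(onz("top",g(*q),.05)))
for q in((343,287),(288,334)): print("foot rim",S(onz("top",g(*q),.05)))
for q in((220,160),(165,210),(314,252),(258,306)): print("V",S(onz("top",g(*q),.053)))
# brightness/ colour profile along the axis, before and after
for f in("top0","t5"):
    im=cv2.imread(f"pics/{f}.png").astype(np.float32); out=[]
    for s in range(54,102,2):
        p=proj("top",[*(V+u*s/1000),.055])[0]; c=cv2.getRectSubPix(im,(1,1),(float(p[0]),float(p[1])))[0,0]; out.append((s,*c.astype(int)))
    print(f,out)
# depth cloud of bar after
for nm,fn,box in(("top","t5",(205,125,290,210)),):
    im=cv2.imread("pics/t5.png");_,D=robot.get_image("top");h=cv2.cvtColor(im,cv2.COLOR_BGR2HSV);P=np.array([withd(nm,(x,y),D[y,x]) for y in range(125,210) for x in range(205,290) if h[y,x,0]<11 and h[y,x,1]>140 and h[y,x,2]>90])
    s=(P[:,:2]-V)@u*1000;q=(P[:,:2]-V)@n*1000;print(s.min(),s.max())
    for lo in range(-75,95,10):
        k=(s>=lo)&(s<lo+10)&(P[:,2]>.04); print(lo,k.sum(),"z95",np.percentile(P[k,2],90).round(4) if k.any() else 0,"q",q[k].mean().round(1) if k.any() else 0)
for l in("pedestal_end","plunger_mid","pedestal_root"):
  for c in("top","side"): print(l,c,[(round(r["conf"],2),S(onz(c,r["centre"],.05))) for r in robot.mark_of(c,l)[:3]])
E
```

```text
free plunger tip before [86.5 -4. ]
bar end edge [ 93.9 -10. ]
bar end edge [86.9 13.4]
foot rim [-67.4 -21.7]
foot rim [-64.8  22.3]
V [ 41.9 -22.5]
V [42.9 23. ]
V [-39.9 -23.9]
V [-40.   23.4]
top0 [(54, np.int64(157), np.int64(216), np.int64(240)), (56, np.int64(155), np.int64(216), np.int64(241)), (58, np.int64(155), np.int64(216), np.int64(241)), (60, np.int64(155), np.int64(216), np.int64(241)), (62, np.int64(153), np.int64(215), np.int64(240)), (64, np.int64(151), np.int64(213), np.int64(239)), (66, np.int64(147), np.int64(208), np.int64(235)), (68, np.int64(143), np.int64(202), np.int64(232)), (70, np.int64(139), np.int64(196), np.int64(229)), (72, np.int64(140), np.int64(198), np.int64(229)), (74, np.int64(139), np.int64(196), np.int64(229)), (76, np.int64(138), np.int64(196), np.int64(228)), (78, np.int64(137), np.int64(193), np.int64(226)), (80, np.int64(132), np.int64(168), np.int64(193)), (82, np.int64(129), np.int64(138), np.int64(151)), (84, np.int64(163), np.int64(161), np.int64(164)), (86, np.int64(211), np.int64(203), np.int64(205)), (88, np.int64(222), np.int64(21
[... 1864 characters left out ...]
z95 0.0672 q 0.1
55 31 z95 0.0699 q 1.5
65 34 z95 0.07 q 0.6
75 35 z95 0.0686 q 1.9
85 5 z95 0.0619 q -0.3
pedestal_end top [(0.91, array([-462.9,  -21.5])), (0.86, array([-588.8,  -95.7])), (0.64, array([-138.4,  266.6]))]
pedestal_end side [(0.97, array([-619.6,  -96.9])), (0.88, array([-483.3,  -41. ])), (0.67, array([-158.4,  261.2]))]
plunger_mid top [(0.71, array([69.7, -0.2]))]
plunger_mid side [(0.94, array([77. , 11.7])), (0.63, array([-52.1,   3.2]))]
pedestal_root top [(0.82, array([-54.4,  -1.1])), (0.71, array([-427.4, -151.7])), (0.64, array([-138.4,  129.7]))]
pedestal_root side [(0.88, array([-682.2, -210.8])), (0.77, array([-163.6,  109.4])), (0.69, array([-454.8, -170. ]))]
```

```bash
python3 -m crank '[0,0,0,0,0,0,0,0,0,0,0,0,0,0,0,0,0,0]'; python3 -c "
from bench import robot
print(robot.sign_off())"
```

```text
t: 22.8
ee_pos: [0.3822, 0.0465, 0.1849]
ee_rot: [0.921, 0.39, 0.001, 0.0]
force: [-0.1, 0.4, -0.6]
gripper_width: 0.7
finger_force: 0.0
the job is handed in; nothing more can be done
None
```

The footed clay bar lies level in both Vs with its plain end against the stop plunger, and I handed the job in at 22.8 s with the arm clear: I held about 8 N at the wrist (an estimated 5 N on the stop) for 0.8 s, and bottoming is inferred from that force and the pictures, not confirmed directly.

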